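# Roll a shaft blank into the V-block and set it against the end stop

## Task

Roll the aluminium shaft blank along the plate and up the blue ramp so that it drops into the groove of the V-block, then push it along the groove until its end rests against the block's end stop. Only push it: do not pick it up, lift an end or flick it, let it roll rather than skid, and leave the parts standing round about where they are. Finish with the shaft at rest in the groove and the robot clear of it.

Things in the scene. Friction and masses are not known exactly. Their poses are not given: they have to be found in the camera images.
- bar: Loose round aluminium shaft blank, diameter 36 mm, length 120 mm, flat ends, two blue rings and a blue line; 0.25 to 0.45 kg. Origin at its middle, 18 mm above the plate at the start; own y is its axis, x and z turn as it rolls. Smooth (friction about 0.3): pushed slowly by its side it rolls just ahead of the fingers, stops within a few cm, and squares up against two spread fingers.
- v_block: V-block fixed to the plate, yaw varies. Origin on the plate under the groove's root; y along the groove to the end stop, x across it away from the ramp. Two steel flanks at 30 degrees meet 2 mm above the plate; behind them a blue wall, x = 22 to 34 mm, 30 mm high, then an 8 mm foot to x = 53 mm. All span y = -90 to 50 mm; -y end open. Seated bar: middle at x = 0, z = 23 mm.
- ramp_crest (a point): Middle of the crest, 10 mm above the plate, where the blue ramp meets the groove; the crest runs along the block's y. The ramp starts at plate height 46 mm before it (block's -x); the groove's root is 14 mm past it. The bar starts 105 to 155 mm before the root and 40 to 56 mm off the block's origin towards -y, up to 0.22 rad out of square.
- stop_face (a point): Point on the face of the dark end stop plate where the seated bar's axis meets it, 23 mm above the plate, block's x = 0, y = 50 mm. The plate is 10 mm thick, spans x = -24 to 34 mm, 38 mm high. With its end against it the bar's middle is 60 mm from here (block's y = -10 mm). At the start the bar's middle is 90 to 106 mm from the stop plane, so rolled straight it clears the stop.
- magnet_base: Bystander: small black magnetic base with a red button, 48x50x51 mm, behind the V-block. Origin under its centre.
- bearing: Bystander: sealed ball bearing lying flat, 35 mm across, 11 mm high, to the right of the bar. Origin under its centre.
- brass_fitting: Bystander: upright brass hose fitting 12 mm across, 23 mm tall, to the left of the bar. Origin under its centre.
- gauge_block: Bystander: steel gauge block 19x36x30 mm, behind and to the right of the V-block. Origin under its centre.
- ring_gauge: Bystander: steel setting ring lying flat, 39 mm across, 14 mm high, beyond the end stop. Origin under its centre.
Things that resemble listed ones, but are neither listed nor needed, are in the scene too. Leave any turquoise look-alike of the bar alone.

How it is judged:
By the outcome, as a careful person would: the job done as asked, in the order asked, and still so for the second after the job is handed in, with the robot touching nothing.
It also fails if it takes over 54 s, if anything falls off the work surface, if the arm or the gripper's body presses on something with over 40 N, if the wrist force passes 120 N, or if a joint passes its speed limit or range.

## Robot

A 6-joint arm with a two-finger parallel gripper is mounted at the origin on a cart in front of the work surface, level with it; the furniture and walls round the work are solid. World frame = base frame: x ahead of the robot, y to its left, z up, the work surface at z = 0. Lengths are in m, angles in degrees, forces in N, time in s.
With the tool pointing down it reaches from about 0.375 to 0.9 m from the base axis. Payload 3.1 kg.
Tool frame: the origin (TCP) lies between the finger pads; the fingertips stand bot.tip_extent ahead of it and the grasp point (between the pads) lies 2 mm behind it (bot.tip_extent is the distance from the TCP to the fingertips, in m); z points along the fingers, y is the direction in which the jaws open and shut (so a half turn about z gives the same grasp; the last joint's range is limited). The gripper opens to 87 mm and grips with 3 to 60 N. Pads are 19 mm wide; open, the fingers measure 117 mm over their backs; the gripper's body (75 mm by 190 mm) begins 51 mm behind the grasp point.
Start: joints at [65.289, 30.224, 82.088, -0, 67.689, -10.227], TCP at [0.156, 0.605, 0.24] pointing down, gripper open.
Joint ranges: [-176.69, 176.69], [-43.24, 126.21], [12.49, 139.97], [-82, 262], [0, 151.66], [-163.58, 163.58]. Speed limits (degrees/s): [159.86, 159.86, 180, 180, 180, 180].

## Interface

Orientations are given as a 3x3 rotation matrix whose columns are the frame's x, y, z axes.
In Python, from rig import bot, imaging, recognise, masks_of, mark_of gives the robot as it stands.
- The arm moves only by the tool send_rows, never from a script. Its argument "plan" is a list that holds one entry, the list of rows, each a list of 5 numbers: the shift along the world's x, y, z normalised to -1 to 1, where 1 is 0.03 m, then the turn about the world's z normalised to -1 to 1, where 1 is 0.1 rad, then the closure, from -1 (fully open) to 1 (shut). A call has 1 to 20 rows; each row shifts and turns the commanded pose from where the row before left it; what a row does not reach is not made up. A row lasts 1/10 s, in which the tool goes at most 50 mm and 8.59 degrees, less where a joint would pass 70% of its speed; a pose out of reach is approached as far as the arm can. A call with a number of a shift or a turn outside -1 to 1 is refused whole. A call with a gripper value outside its range is refused whole. The fingers move at their own pace and stop on an object; the grip force is fixed at half the most. Time passes only in rows, so rows that do not move let the fingers close. It gives the time, the measured TCP pose, the force and the opening at its end, in the units of the state.
- bot.read_state(): the state, without advancing time (a new reading comes with each control period).
- imaging.capture(name): name is "scene" or "side" or "wrist"; returns a dict with "img" (400x640x3 uint8, blue, green, red), "mtx" (3x3 intrinsics, pixels), "pose" (4x4, takes a point from camera to world coordinates); the wrist camera has in their place "T_tool_cam" (4x4, takes a point from camera to tool coordinates, whose origin is the TCP and whose axes are the flange's). Camera axes: x right, y down, z forward; pixel columns grow to the right and rows downward; lengths in m; the calibration is good to about 2 mm. A picture is of the moment at which its call begins: read the wrist's pose just before it. There is no depth.
- bot.hand_in(): hands the job in, once; it reports no verdict.
Trained networks look in the newest picture that a camera, given by its name, has taken for a name from the list of things; names that differ only in an ending like _2 or _b are one class to them, and where a whole thing is asked for, a point or a joint stands for the part that bears it (a point fixed in the world has none). Each returns a list of dicts, best first, with "conf" (0 to 1); they miss things now and then, are a little off and sometimes report something else, mostly with a low value. They report only what shows in the picture. A call takes as long as a camera call. They do not tell look-alikes from the thing itself.
- recognise(camera, target): "at" ([x, y, z] in m, in world coordinates, good to about 4 mm: the middle of the surface that is visible of it).
- masks_of(camera, target): "region" (400x640 bool, what is visible of it).
- mark_of(camera, target): "at" ([x, y, z] in m, in world coordinates, good to about 4 mm: a listed point, or the origin of a listed thing).
The state is a dict: "time_s": time; "joint_positions": joint angles; "qvel": joint speeds; "tau": joint torques, N m; "position": TCP position; "tcp_rot": TCP orientation; "force": force on the tool from outside, world axes, zero at the start; "moment": the same for the moment, N m; "opening": opening from 0.0 (shut) to 1.0 (fully open).
Only numpy, scipy, OpenCV 4.12 (cv2) and the standard library are available. Lean on these libraries where they do the work, as an engineer would, in place of code of your own. Each camera call takes 0.05 s, during which the arm holds its last target.

## Working session

There is one attempt and no reset: what is moved stays moved. The work goes in short steps, Python scripts to look and compute and a tool call to move; the robot and the scene stay as the last step left them, time stands still between calls to the robot, and variables do not carry over. Pictures are saved under pics/ and viewed, and the job is handed in when it is done.

Besides the shell and the picture viewer there is one more tool, called by a JSON object that holds its "api" and its "payload", one argument or row to a line. send_rows: Moves the arm, as the interface text tells. Its arguments: {"type":"object","properties":{"plan":{"type":"array"}},"required":["plan"]}

```bash
ls; mkdir -p pics; python3 - <<'E'
from rig import bot, imaging, recognise, masks_of, mark_of
import cv2
s=bot.read_state(); print(s, bot.tip_extent)
for c in ["scene","side","wrist"]:
    d=imaging.capture(c); cv2.imwrite(f"pics/{c}0.png",d["img"])
    for n in ["bar","v_block","ramp_crest","stop_face","magnet_base","bearing","brass_fitting","gauge_block","ring_gauge"]:
        print(c,n,[(r["conf"].__round__(2) if 1 else 0,[round(float(v),4) for v in r["at"]]) for r in mark_of(c,n)])
print(bot.read_state()["time_s"])
E
```

```text
pics
{'time_s': 0.0, 'joint_positions': array([ 6.52893377e+01,  3.02780629e+01,  8.21562906e+01, -4.05348279e-05,
        6.76866364e+01, -1.02293369e+01]), 'qvel': array([-0.0255964 , -0.03950155,  0.02579621, -0.0378273 , -0.02174641,
       -0.03395742]), 'tau': array([-4.05590499e-04, -4.40044641e+01, -1.76587307e+01,  6.31407439e-02,
        5.83623501e-02, -1.68936181e-04]), 'position': array([0.15599345, 0.60451473, 0.23858178]), 'tcp_rot': array([[-9.68229098e-01,  2.50063261e-01, -8.82160605e-04],
       [ 2.50064537e-01,  9.68227270e-01, -1.91858057e-03],
       [ 3.74365439e-04, -2.07822262e-03, -9.99997770e-01]]), 'force': array([-0.56281044, -0.02832496,  0.1401888 ]), 'moment': array([0.00453554, 0.01646754, 0.05796401]), 'opening': 0.9945191556311119} 0.017
scene bar [(0.91, [0.6536, -0.3356, 0.0178]), (0.62, [0.426, -0.1764, 0.0193])]
scene v_block [(0.79, [0.5498, -0.1079, 0.0026])]
scene ramp_crest [(0.84, [0.5455, -0.1285, 0.0118])]
scene stop_face [(0.83, [0.5401, -0.0576, 0.0173])]
scene magnet_base [(0.62, [0.6631, -0.0656, 0.0009])]
scene bearing [(0.69, [0.52
[... 293 characters left out ...]
, [0.5462, -0.1271, 0.0125])]
side bar [(0.81, [0.6537, -0.3376, 0.0181]), (0.57, [0.4265, -0.1846, 0.0181])]
side v_block [(0.69, [0.5535, -0.1071, 0.002])]
side ramp_crest [(0.61, [0.5434, -0.1304, 0.0114])]
side stop_face []
side magnet_base [(0.78, [0.6618, -0.0669, 0.008])]
side bearing [(0.53, [0.5288, -0.3138, 0.0002])]
side brass_fitting [(0.46, [0.4198, -0.0617, 0.0027])]
side gauge_block []
side ring_gauge [(0.92, [0.5264, 0.0045, -0.0023]), (0.61, [0.5462, -0.1333, 0.0081]), (0.41, [0.5558, -0.1049, 0.0017])]
wrist bar []
wrist v_block []
wrist ramp_crest []
wrist stop_face []
wrist magnet_base []
wrist bearing []
wrist brass_fitting []
wrist gauge_block []
wrist ring_gauge []
1.5
```

View pics/scene0.png

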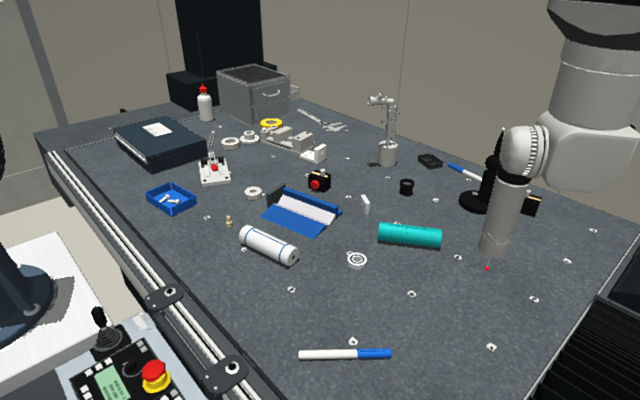

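View pics/side0.png

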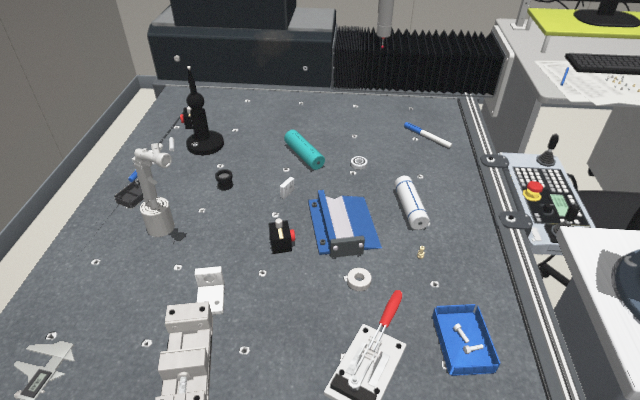

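```bash
cat > h.py <<'E'
import numpy as np, cv2
def proj(d,P):
    P=np.atleast_2d(P); T=np.linalg.inv(d["pose"]); c=P@T[:3,:3].T+T[:3,3]; u=c@np.array(d["mtx"]).T
    return u[:,:2]/u[:,2:]
def unproj(d,uv,z):
    uv=np.atleast_2d(uv); r=np.c_[uv,np.ones(len(uv))]@np.linalg.inv(d["mtx"]).T@d["pose"][:3,:3].T
    o=d["pose"][:3,3]; t=(z-o[2])/r[:,2]; return o+r*t[:,None]
E
python3 - <<'E'
from rig import bot, imaging, masks_of
import cv2, pickle, numpy as np
from h import *
D={}
for c,(x,y) in dict(scene=(215,170),side=(295,160)).items():
    d=imaging.capture(c); D[c]=d; print(c,d["pose"][:3,3])
    for n in ["bar","v_block"]:
        d["m_"+n]=[r["region"] for r in masks_of(c,n)]
        print([ (int(m.sum()),unproj(d,np.argwhere(m).mean(0)[::-1],.015).round(3).tolist()) for m in d["m_"+n]])
    cv2.imwrite(f"pics/{c}1.png",cv2.resize(d["img"][y:y+110,x:x+150],None,fx=5,fy=5,interpolation=cv2.INTER_CUBIC))
pickle.dump(D,open("D.pkl","wb")); print(bot.read_state()["time_s"])
E
```

```text
scene [ 0.08668728 -0.68714599  0.49709198]
[(1180, [[0.429, -0.182, 0.015]]), (260, [[0.519, -0.323, 0.015]])]
[(2665, [[0.546, -0.133, 0.015]])]
side [0.54992683 0.48509539 0.59320119]
[(1012, [[0.425, -0.183, 0.015]])]
[(3499, [[0.555, -0.11, 0.015]])]
1.8
```

View pics/scene1.png

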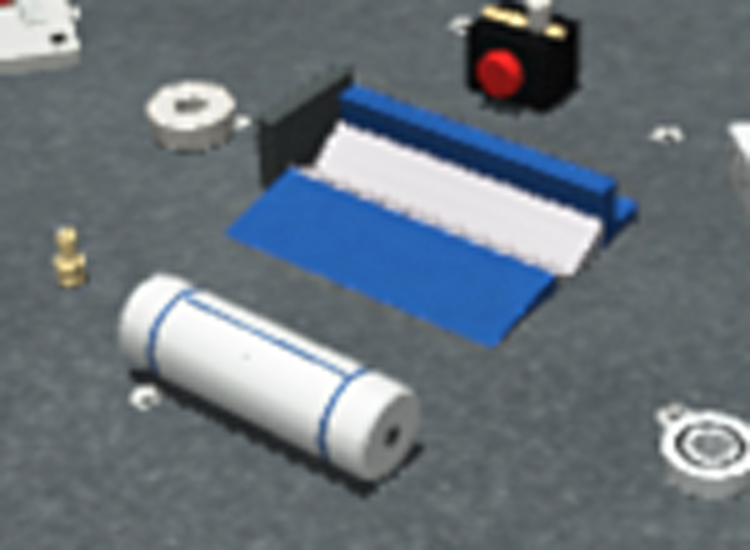

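View pics/side1.png

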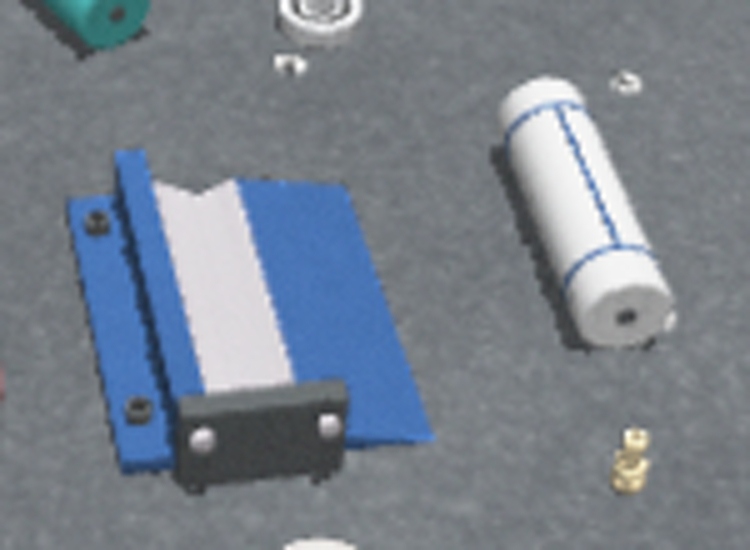

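```bash
cat > fit.py <<'E'
import pickle
from h import *
from scipy.optimize import least_squares
D=pickle.load(open("D.pkl","rb"))
S=[((-60,50,0),(226,233)),((-60,-90,0),(493,346)),((-14,-90,10),(555,278)),((-14,50,10),(297,168)),((-24,50,38),(260,120))]
T=[((53,-90,8),(67,200)),((34,-90,30),(116,151)),((22,-90,30),(145,151)),((-14,-90,10),(237,179)),((0,-90,2),(198,195)),((-60,-90,0),(346,185)),((-60,50,0),(434,438)),((-24,60,38),(346,388)),((34,60,38),(179,402)),((34,60,0),(197,488))]
def place(p,q):
    c,s=np.cos(p[2]),np.sin(p[2]); q=np.array(q)/1e3
    return np.c_[p[0]+c*q[:,0]-s*q[:,1],p[1]+s*q[:,0]+c*q[:,1],q[:,2]]
def res(p,which=(0,1)):
    r=[]
    for i,(n,L,o) in enumerate([("scene",S,(215,170)),("side",T,(295,160))]):
        if i in which: r.append(proj(D[n],place(p,[a for a,_ in L]))-(np.array([b for _,b in L])/5+o-0.4))
    return np.vstack(r).ravel()
for w in [(0,1),(0,),(1,)]:
    f=least_squares(res,[.55,-.107,0],args=(w,),loss="soft_l1"); print(w,f.x.round(4)); 
    if w==(0,1): print(res(f.x).reshape(-1,2).round(1).tolist()); p=f.x
A=unproj(D["scene"],np.array([392,434])/5+[215-.4,170-.4],.018)[0]
B=unproj(D["side"],np.array([626,316])/5+[295-.4,160-.4],.018)[0]
print(A,B,np.linalg.norm(B-A)); m=(A+B)/2; u=(B-A)/np.linalg.norm(B-A)
yaw=np.arctan2(-u[0],u[1]); c,s=np.cos(p[2]),np.sin(p[2]); d=m[:2]-p[:2]
print("bar mid",m,"yaw",yaw,"in block",c*d[0]+s*d[1],-s*d[0]+c*d[1],"dyaw",yaw-p[2])
E
python3 fit.py
```

```text
(0, 1) [ 0.5531 -0.1093  0.2329]
[[-0.1, 0.3], [0.1, 0.8], [0.6, -0.8], [-0.8, -0.1], [3.1, 0.6], [-0.0, -0.7], [-0.2, -0.4], [0.1, -1.0], [-0.4, -0.5], [0.3, 0.1], [0.2, -0.0], [0.3, 0.3], [0.8, 1.5], [0.3, 2.4], [-3.7, 0.5]]
(0,) [ 0.5532 -0.1085  0.2287]
(1,) [ 0.5531 -0.1098  0.2356]
[ 0.43995367 -0.24011381  0.018     ] [ 0.41452157 -0.12486066  0.018     ] 0.11802576354196964
bar mid [ 0.42723762 -0.18248723  0.018     ] yaw 0.21718251045226478 in block -0.13938427522119518 -0.04218534667267684 dyaw -0.015758813523100434
```

{"api": "send_rows", "payload": {
  "plan": [
    [[0.7,-0.85,0,0.35,-1],[0.7,-0.85,0,0.35,-1],[0.7,-0.85,0,0.35,-1],[0.7,-0.85,0,0.35,-1],[0.7,-0.85,0,0.35,-1],[0.7,-0.85,0,0.35,-1],[0.7,-0.85,0,0.35,-1],[0.7,-0.85,0,0.35,-1],[0.7,-0.85,0,0.35,-1],[0.7,-0.85,0,0.35,-1],[0.7,-0.85,0,0.35,-1],[0.7,-0.85,0,0.35,-1],[0.7,-0.85,0,0.35,-1],[0.7,-0.85,0,0.35,-1]]
  ]
}}

```text
time_s: 3.2
position: [0.4512, 0.247, 0.2398]
tcp_rot: [[-0.972, -0.236, 0.001], [-0.236, 0.972, 0.0], [-0.001, 0.0, -1.0]]
force: [0.0, 0.5, 0.3]
opening: 1.002
```

{"api": "send_rows", "payload": {
  "plan": [
    [[-0.13,-0.92,0,0,-1],[-0.13,-0.92,0,0,-1],[-0.13,-0.92,0,0,-1],[-0.13,-0.92,0,0,-1],[-0.13,-0.92,0,0,-1],[-0.13,-0.92,0,0,-1],[-0.13,-0.92,0,0,-1],[-0.13,-0.92,0,0,-1],[-0.13,-0.92,0,0,-1],[-0.13,-0.92,0,0,-1],[-0.13,-0.92,0,0,-1],[-0.13,-0.92,0,0,-1],[-0.13,-0.92,0,0,-1],[-0.13,-0.92,0,0,-1],[-0.13,-0.92,0,0,-1],[-0.13,-0.92,0,0,-1],[0,0,0,0,-1]]
  ]
}}

```text
time_s: 4.9
position: [0.3886, -0.197, 0.24]
tcp_rot: [[-0.973, -0.231, 0.002], [-0.231, 0.973, -0.003], [-0.001, -0.003, -1.0]]
force: [0.3, -0.6, -0.3]
opening: 0.998
```

{"api": "send_rows", "payload": {
  "plan": [
    [[-0.1,0.16,0,0,-1],[0,0,-0.9,0,-1],[0,0,-0.9,0,-1],[0,0,-0.9,0,-1],[0,0,-0.9,0,-1],[0,0,-0.9,0,-1],[0,0,-0.9,0,-1],[0,0,-0.6,0,-1],[0,0,-0.6,0,-1],[0,0,-0.45,0,-1],[0,0,0,0,-1]]
  ]
}}

```text
time_s: 6.0
position: [0.3841, -0.1866, 0.0271]
tcp_rot: [[-0.972, -0.236, -0.003], [-0.236, 0.972, 0.003], [0.002, 0.003, -1.0]]
force: [-0.0, 0.5, 1.2]
opening: 0.998
```

```bash
cat > look.py <<'E'
import sys
from rig import bot, imaging
import cv2
k=sys.argv[1]
for c,(x,y) in dict(scene=(215,170),side=(295,160)).items():
    d=imaging.capture(c)
    cv2.imwrite(f"pics/{c}{k}.png",cv2.resize(d["img"][y:y+110,x:x+150],None,fx=5,fy=5,interpolation=cv2.INTER_CUBIC))
print(bot.read_state()["time_s"])
E
python3 look.py 2
```

```text
6.1
```

View pics/scene2.png

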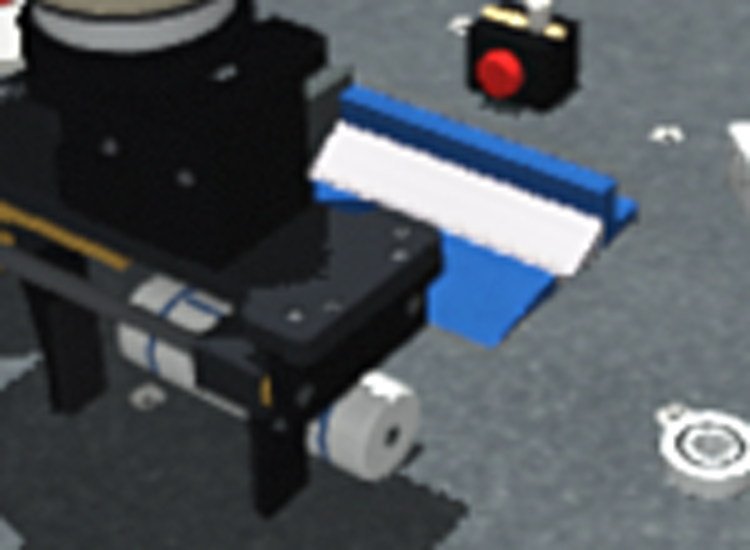

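View pics/side2.png

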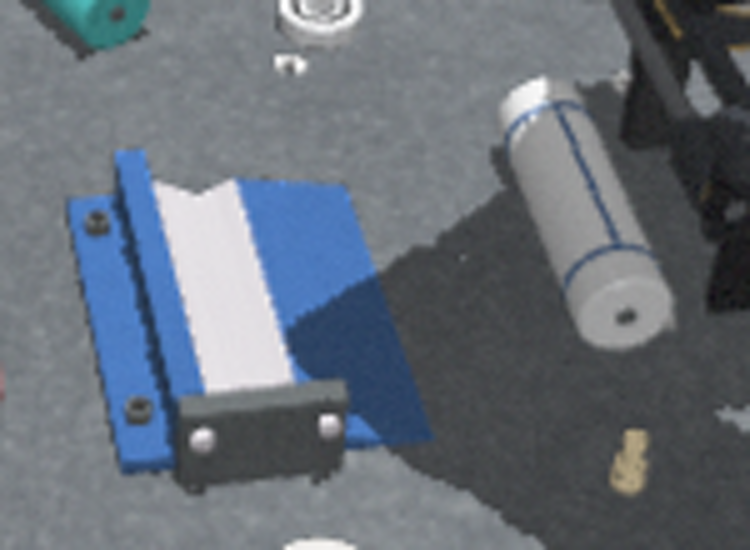

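{"api": "send_rows", "payload": {
  "plan": [
    [[0.1,-0.17,0,0,-1],[0.1,0.024,0,0,-1],[0.1,0.024,0,0,-1],[0.1,0.024,0,0,-1],[0.1,0.024,0,0,-1],[0.1,0.024,0,0,-1],[0.1,0.024,0,0,-1],[0.1,0.024,0,0,-1],[0.1,0.024,0,0,-1],[0.1,0.024,0,0,-1],[0.1,0.024,0,0,-1],[0.1,0.024,0,0,-1],[0.1,0.024,0,0,-1],[0.1,0.024,0,0,-1],[0.1,0.024,0,0,-1],[0.1,0.024,0,0,-1],[0.1,0.024,0,0,-1],[0.1,0.024,0,0,-1],[0.1,0.024,0,0,-1]]
  ]
}}

```text
time_s: 8.0
position: [0.4421, -0.1807, 0.028]
tcp_rot: [[-0.972, -0.235, -0.0], [-0.235, 0.972, 0.0], [0.0, 0.0, -1.0]]
force: [-1.4, 0.5, 0.3]
opening: 1.001
```

```bash
python3 look.py 3
```

```text
8.1
```

View pics/side3.png

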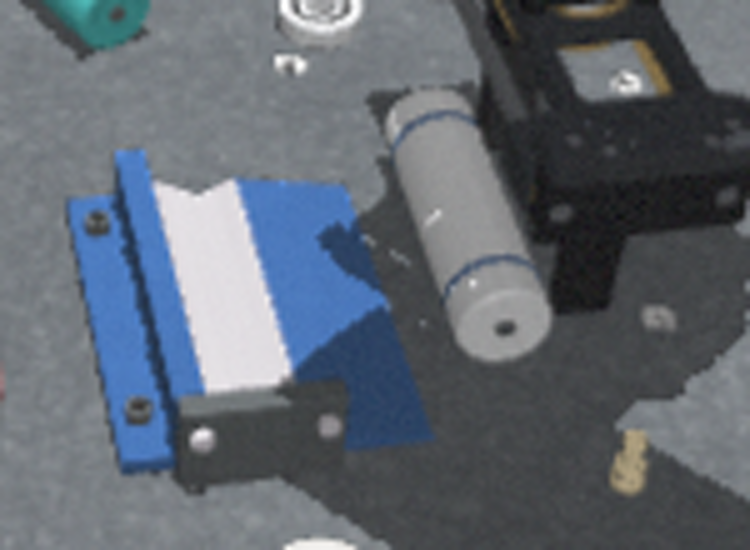

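View pics/scene3.png

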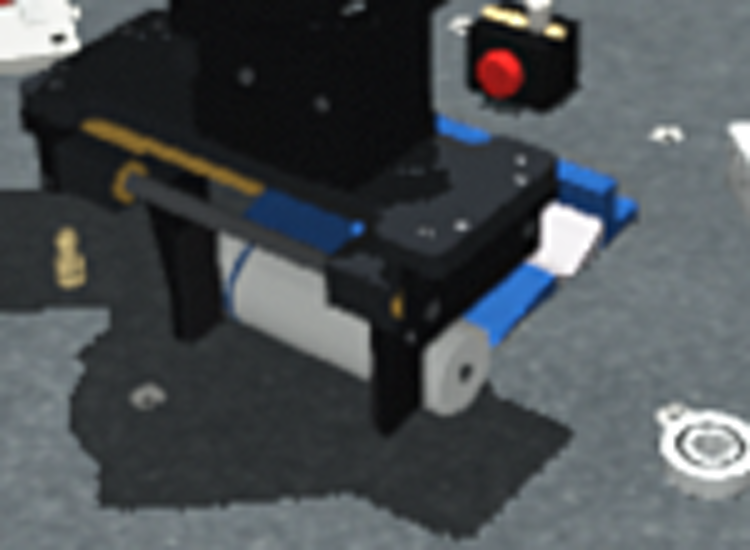

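{"api": "send_rows", "payload": {
  "plan": [
    [[0.1,0.024,0,0,-1],[0.1,0.024,0,0,-1],[0.1,0.024,0,0,-1],[0.1,0.024,0,0,-1],[0.1,0.024,0,0,-1],[0.1,0.024,0,0,-1],[0.1,0.024,0,0,-1],[0.1,0.024,0,0,-1],[0.1,0.024,0,0,-1],[0.1,0.024,0,0,-1],[0.1,0.024,0,0,-1],[0.1,0.024,0,0,-1],[0.1,0.024,0,0,-1],[0.1,0.024,0,0,-1],[0.1,0.024,0,0,-1],[0.1,0.024,0,0,-1],[0.1,0.024,0,0,-1],[0.1,0.024,0,0,-1],[0.1,0.024,0,0,-1]]
  ]
}}

```text
time_s: 10.0
position: [0.4991, -0.1671, 0.028]
tcp_rot: [[-0.972, -0.235, 0.0], [-0.235, 0.972, -0.0], [-0.0, -0.0, -1.0]]
force: [-2.3, -0.7, 0.7]
opening: 0.999
```

```bash
python3 look.py 4
```

```text
10.1
```

View pics/side4.png

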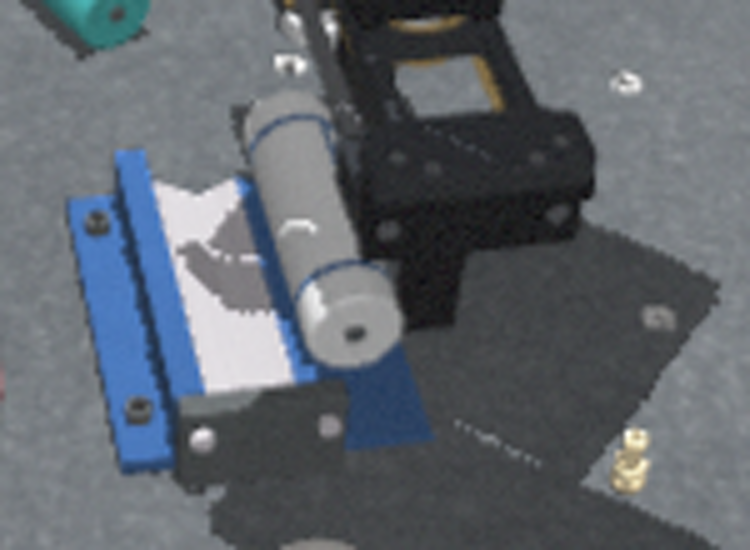

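View pics/scene4.png

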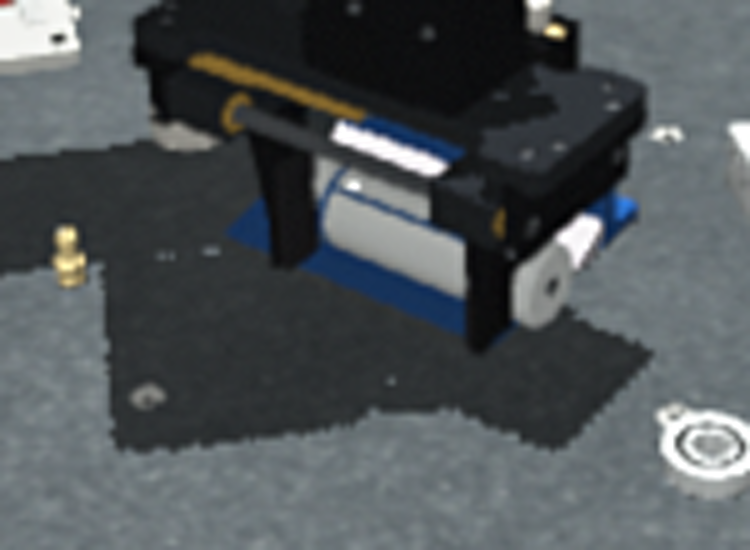

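{"api": "send_rows", "payload": {
  "plan": [
    [[0.1,0.024,0,0,-1],[0.1,0.024,0,0,-1],[0.1,0.024,0,0,-1],[0.1,0.024,0,0,-1],[0.1,0.024,0,0,-1],[0.1,0.024,0,0,-1],[0.1,0.024,0,0,-1],[0.1,0.024,0,0,-1],[0.07,0.016,0,0,-1],[0,0,0,0,-1],[0,0,0,0,-1],[0,0,0,0,-1]]
  ]
}}

```text
time_s: 11.3
position: [0.5251, -0.1609, 0.028]
tcp_rot: [[-0.972, -0.235, 0.0], [-0.235, 0.972, -0.0], [-0.0, -0.0, -1.0]]
force: [-0.3, -0.4, 0.4]
opening: 0.999
```

```bash
python3 look.py 5
```

```text
11.4
```

View pics/side5.png

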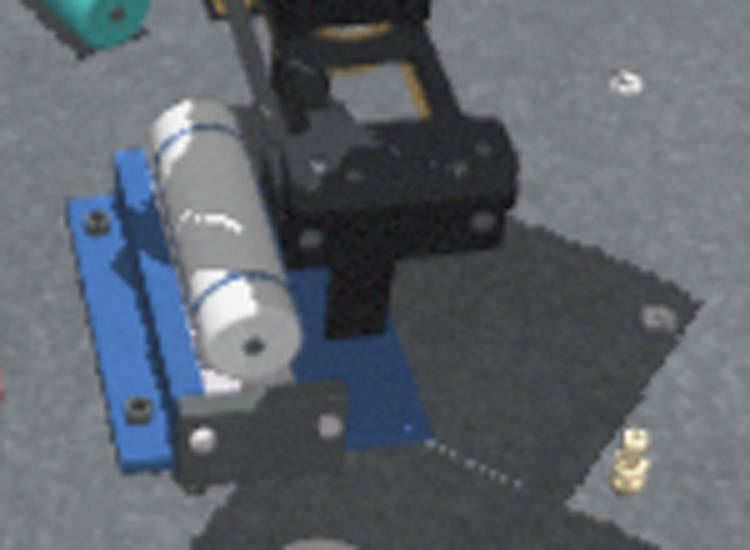

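View pics/scene5.png

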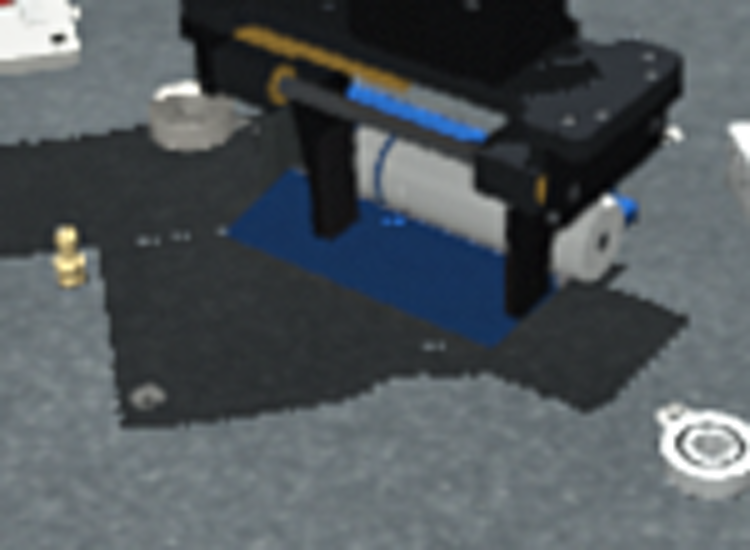

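{"api": "send_rows", "payload": {
  "plan": [
    [[-0.33,-0.08,0,0,-1],[0,0,0.7,0,-1],[0,0,0.7,0,-1],[0,0,0.7,0,-1],[0.57,-0.63,0,0,-1],[0.57,-0.63,0,0,-0.5],[0.57,-0.63,0,0,0],[0.57,-0.63,0,0,1],[0,0,0,0,1],[0,0,0,0,1],[0,0,0,0,1],[0,0,0,0,1],[0,0,0,0,1],[0,0,0,0,1]]
  ]
}}

```text
time_s: 12.8
position: [0.5832, -0.2384, 0.0911]
tcp_rot: [[-0.972, -0.235, -0.0], [-0.235, 0.972, 0.0], [0.0, 0.0, -1.0]]
force: [0.7, -0.3, 0.8]
opening: 0.26
```

```bash
python3 look.py 6; python3 - <<'E'
import pickle
from h import *
D=pickle.load(open("D.pkl","rb"))
p=[.5531,-.1093,.2329]; c,s=np.cos(p[2]),np.sin(p[2])
for n,q,o in [("side",(254,346),(295,160)),("scene",(603,241),(215,170))]:
    w=unproj(D[n],np.array(q)/5+np.array(o)-.4,.023)[0]; d=w[:2]-p[:2]; print(n,w.round(4),c*d[0]+s*d[1],-s*d[0]+c*d[1])
E
```

```text
12.9
side [ 0.5491 -0.0927  0.023 ] -2.592086717078182e-05 0.017064941692685517
scene [ 0.5771 -0.2085  0.023 ] 0.0004540437520868905 -0.10206582314947125
```

View pics/scene6.png

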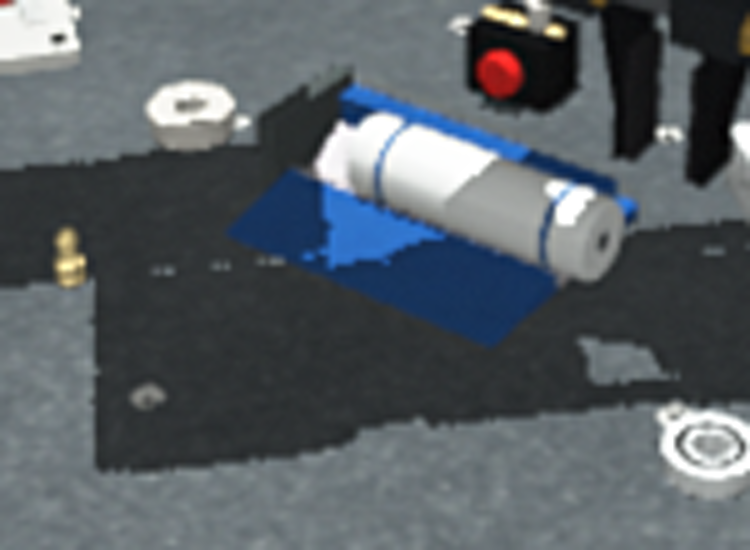

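View pics/side6.png

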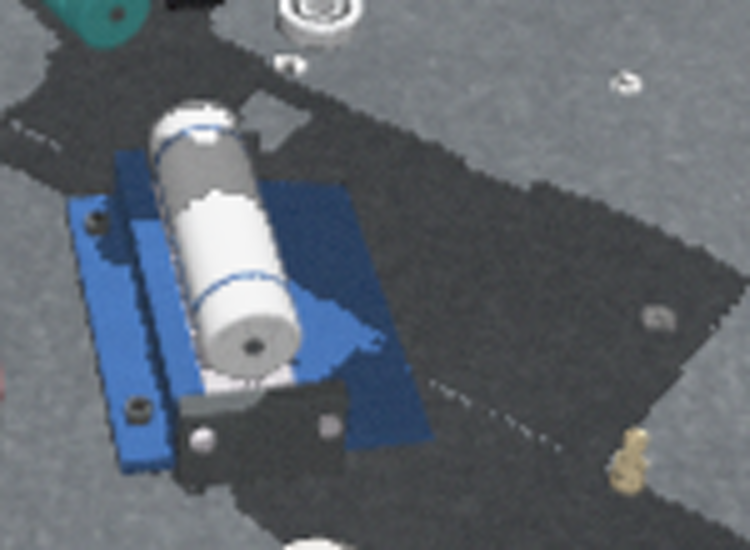

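{"api": "send_rows", "payload": {
  "plan": [
    [[0,0,0,0,1],[0,0,0,0,1],[0,0,0,0,1],[0,0,0,0,1],[0,0,0,0,1],[0,0,-0.6,0,1],[0,0,-0.6,0,1],[0,0,-0.5,0,1],[0,0,-0.33,0,1],[0,0,0,0,1]]
  ]
}}

```text
time_s: 13.9
position: [0.5825, -0.2383, 0.0285]
tcp_rot: [[-0.972, -0.235, -0.003], [-0.235, 0.972, 0.002], [0.002, 0.002, -1.0]]
force: [-0.6, 0.7, -0.8]
opening: 0.005
```

```bash
python3 look.py 7
```

```text
14.0
```

View pics/scene7.png

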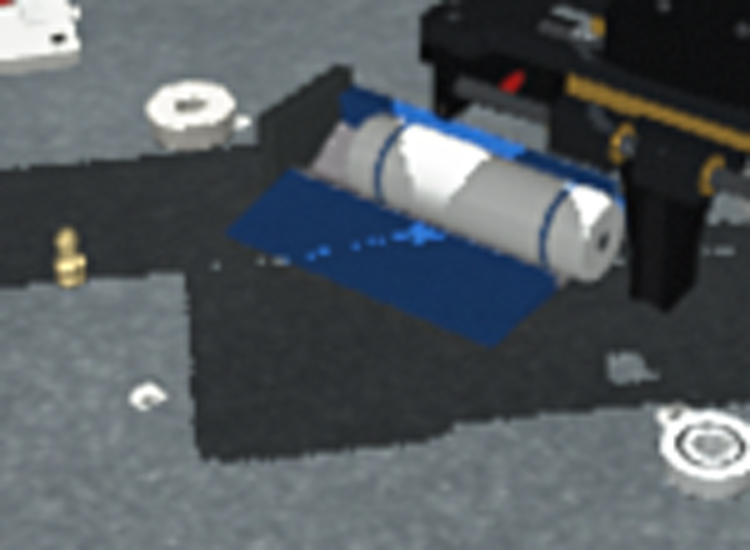

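View pics/side7.png

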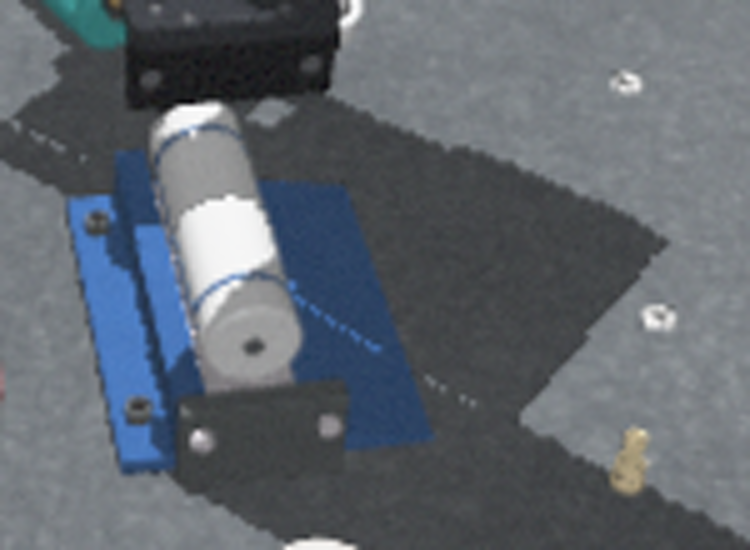

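{"api": "send_rows", "payload": {
  "plan": [
    [[0.01,0.1,0.05,0,1],[-0.023,0.097,0,0,1],[-0.023,0.097,0,0,1],[-0.023,0.097,0,0,1],[-0.023,0.097,0,0,1],[-0.023,0.097,0,0,1],[-0.023,0.097,0,0,1],[-0.023,0.097,0,0,1],[-0.023,0.097,0,0,1],[-0.023,0.097,0,0,1],[-0.023,0.097,0,0,1],[-0.023,0.097,0,0,1],[-0.023,0.097,0,0,1]]
  ]
}}

```text
time_s: 15.3
position: [0.5755, -0.2008, 0.0317]
tcp_rot: [[-0.972, -0.235, 0.0], [-0.235, 0.972, -0.0], [-0.0, -0.0, -1.0]]
force: [0.5, -0.8, 0.1]
opening: 0.006
```

```bash
python3 look.py 8
```

```text
15.4
```

View pics/side8.png

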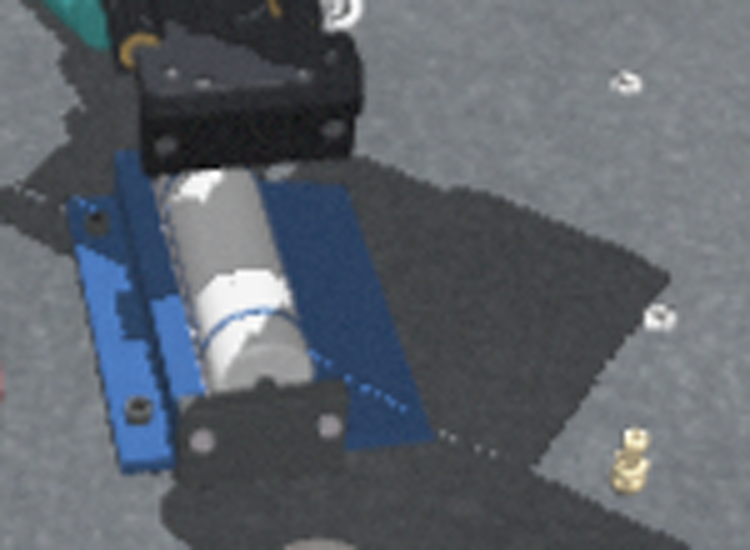

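View pics/scene8.png

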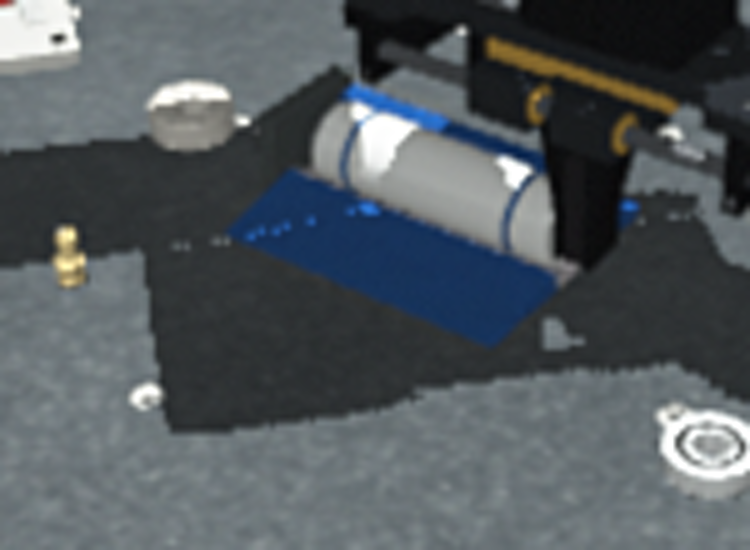

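{"api": "send_rows", "payload": {
  "plan": [
    [[-0.016,0.065,0,0,1],[-0.016,0.065,0,0,1],[-0.016,0.065,0,0,1],[-0.008,0.032,0,0,1]]
  ]
}}

```text
time_s: 15.8
position: [0.5738, -0.194, 0.0317]
tcp_rot: [[-0.972, -0.235, -0.0], [-0.235, 0.972, -0.0], [0.0, -0.0, -1.0]]
force: [0.9, -1.0, -0.1]
opening: 0.005
```

{"api": "send_rows", "payload": {
  "plan": [
    [[-0.008,0.032,0,0,1],[-0.008,0.032,0,0,1]]
  ]
}}

```text
time_s: 16.0
position: [0.5734, -0.1922, 0.0317]
tcp_rot: [[-0.972, -0.235, 0.0], [-0.235, 0.972, -0.0], [-0.0, -0.0, -1.0]]
force: [1.0, -1.1, -0.3]
opening: 0.003
```

```bash
python3 look.py 9
```

```text
16.1
```

View pics/side9.png

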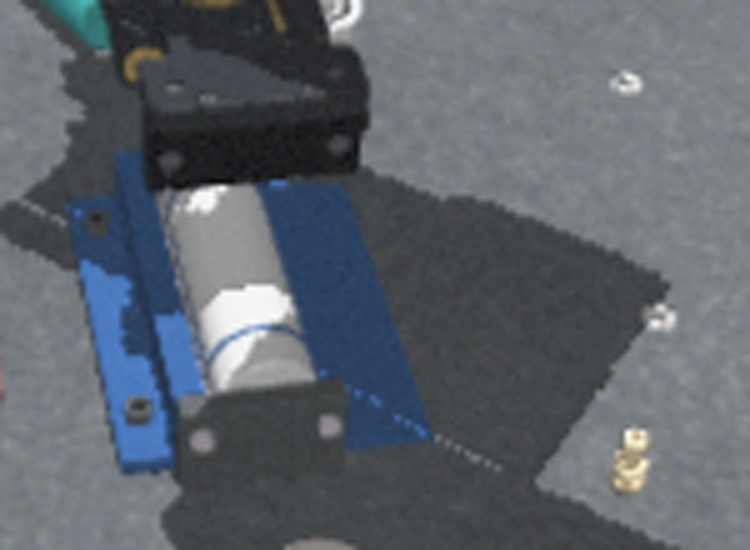

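View pics/scene9.png

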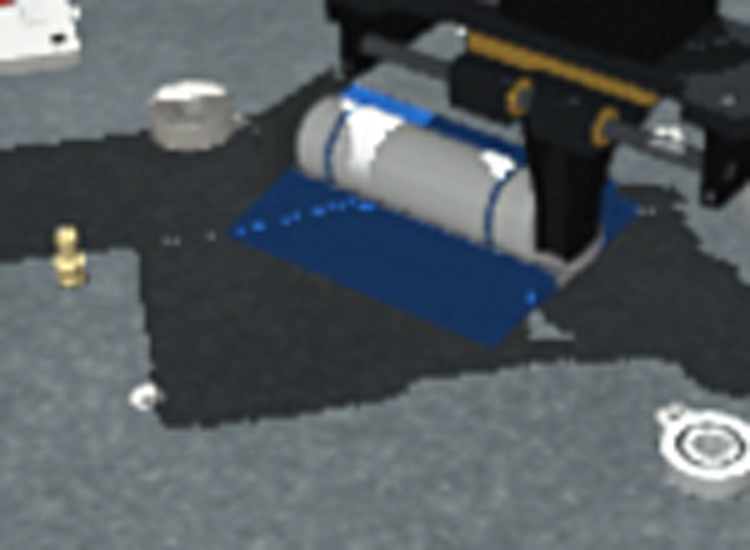

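{"api": "send_rows", "payload": {
  "plan": [
    [[-0.008,0.032,0,0,1],[-0.008,0.032,0,0,1]]
  ]
}}

```text
time_s: 16.3
position: [0.5729, -0.1904, 0.0317]
tcp_rot: [[-0.972, -0.235, 0.0], [-0.235, 0.972, -0.0], [-0.0, -0.0, -1.0]]
force: [0.0, -1.5, 0.1]
opening: 0.005
```

{"api": "send_rows", "payload": {
  "plan": [
    [[-0.008,0.032,0,0,1],[-0.008,0.032,0,0,1]]
  ]
}}

```text
time_s: 16.5
position: [0.5724, -0.1884, 0.0317]
tcp_rot: [[-0.972, -0.235, 0.0], [-0.235, 0.972, -0.0], [-0.0, -0.0, -1.0]]
force: [0.7, -1.3, -0.7]
opening: 0.008
```

{"api": "send_rows", "payload": {
  "plan": [
    [[-0.008,0.032,0,0,1]]
  ]
}}

```text
time_s: 16.6
position: [0.5722, -0.1874, 0.0317]
tcp_rot: [[-0.972, -0.235, 0.0], [-0.235, 0.972, -0.0], [-0.0, -0.0, -1.0]]
force: [1.2, -2.3, 0.5]
opening: 0.003
```

```bash
python3 look.py 10
```

```text
16.7
```

View pics/side10.png

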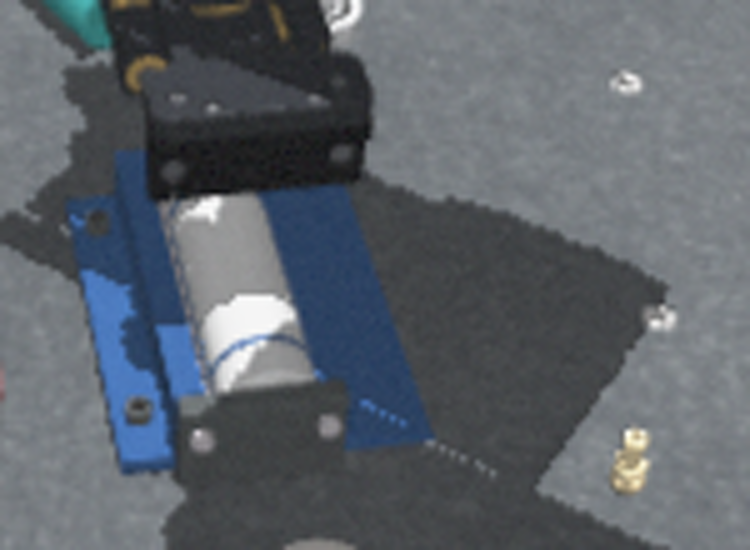

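View pics/scene10.png

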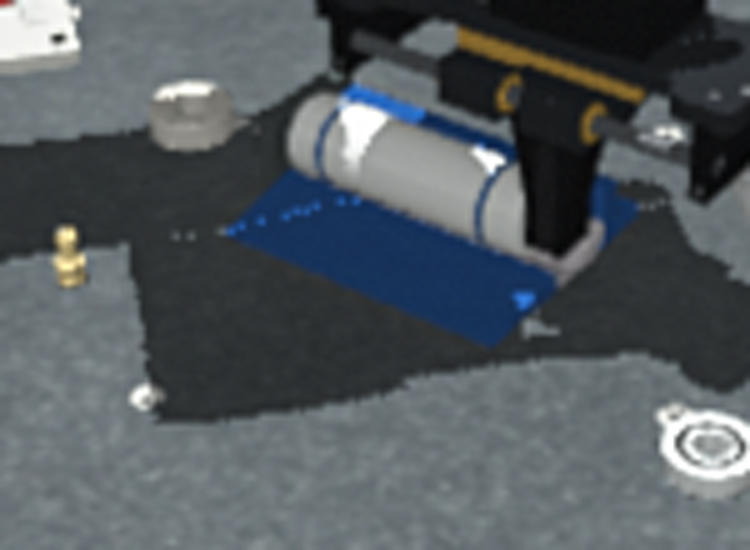

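```bash
python3 - <<'E'
import pickle
from h import *
D=pickle.load(open("D.pkl","rb"))
p=[.5531,-.1093,.2329]; c,s=np.cos(p[2]),np.sin(p[2])
for n,q,o in [("side",(238,272),(295,160)),("side",(262,335),(295,160)),("scene",(405,122),(215,170)),("scene",(342,100),(215,170)),("scene",(578,186),(215,170)),("scene",(505,165),(215,170))]:
    w=unproj(D[n],np.array(q)/5+np.array(o)-.4,.041)[0]; d=w[:2]-p[:2]; print(n,q,c*d[0]+s*d[1],-s*d[0]+c*d[1])
E
```

```text
side (238, 272) 0.0026532940063294557 -0.0027552804328796437
side (262, 335) 0.00043045483567224346 0.02991692227280851
scene (405, 122) 0.004916877520762316 0.001846433346498725
scene (342, 100) 0.0037761970394952363 0.035362063007019426
scene (578, 186) 0.005602104466522356 -0.08605198213900642
scene (505, 165) 0.0014959203222527605 -0.05263200536216163
```

{"api": "send_rows", "payload": {
  "plan": [
    [[-0.008,0.032,0,0,1]]
  ]
}}

```text
time_s: 16.8
position: [0.572, -0.1865, 0.0317]
tcp_rot: [[-0.972, -0.235, 0.0], [-0.235, 0.972, -0.0], [-0.0, -0.0, -1.0]]
force: [0.0, -1.6, -0.7]
opening: 0.003
```

{"api": "send_rows", "payload": {
  "plan": [
    [[-0.004,0.016,0,0,1]]
  ]
}}

```text
time_s: 16.9
position: [0.5718, -0.186, 0.0316]
tcp_rot: [[-0.972, -0.235, -0.0], [-0.235, 0.972, -0.0], [0.0, -0.0, -1.0]]
force: [0.4, -1.8, -0.3]
opening: 0.007
```

{"api": "send_rows", "payload": {
  "plan": [
    [[-0.004,0.016,0,0,1]]
  ]
}}

```text
time_s: 17.0
position: [0.5717, -0.1855, 0.0316]
tcp_rot: [[-0.972, -0.235, 0.0], [-0.235, 0.972, -0.0], [-0.0, -0.0, -1.0]]
force: [0.6, -1.3, -1.0]
opening: 0.007
```

Still only sliding friction; on in half-millimetre steps until the force rises.

{"api": "send_rows", "payload": {
  "plan": [
    [[-0.004,0.016,0,0,1],[-0.004,0.016,0,0,1]]
  ]
}}

```text
time_s: 17.2
position: [0.5718, -0.1853, 0.0317]
tcp_rot: [[-0.972, -0.235, 0.001], [-0.235, 0.972, -0.001], [-0.001, -0.002, -1.0]]
force: [-0.5, -4.6, 0.1]
opening: 0.004
```

{"api": "send_rows", "payload": {
  "plan": [
    [[-0.004,0.016,0,0,1]]
  ]
}}

```text
time_s: 17.3
position: [0.5719, -0.1853, 0.0318]
tcp_rot: [[-0.972, -0.235, 0.001], [-0.235, 0.972, -0.002], [-0.001, -0.002, -1.0]]
force: [0.5, -6.8, -0.5]
opening: 0.008
```

{"api": "send_rows", "payload": {
  "plan": [
    [[-0.004,0.016,0,0,1]]
  ]
}}

```text
time_s: 17.4
position: [0.572, -0.1852, 0.0319]
tcp_rot: [[-0.972, -0.235, 0.002], [-0.235, 0.972, -0.003], [-0.001, -0.003, -1.0]]
force: [0.2, -7.0, -0.6]
opening: 0.003
```

```bash
python3 look.py 11
```

```text
17.5
```

View pics/scene11.png

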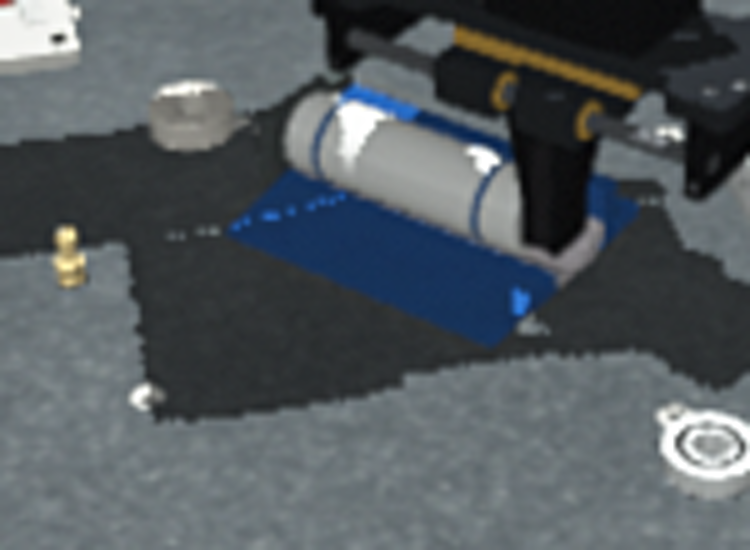

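View pics/side11.png

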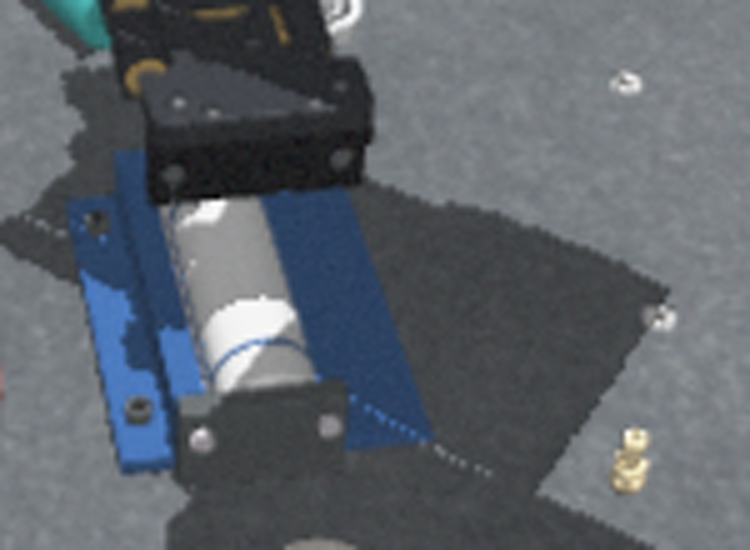

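{"api": "send_rows", "payload": {
  "plan": [
    [[0.016,-0.065,0,0,1],[0.05,-0.2,0,0,1],[0.1,-0.4,0,0,1],[0.1,-0.4,0,0,1],[0,0,0.6,0,1],[0,0,0.8,0,1],[0,0,0.8,0,1],[0,0,0.8,0,1],[0,-0.8,0.8,0,1],[0,-0.8,0.8,0,1],[0,-0.8,0.5,0,1],[0,0,0,0,1],[0,0,0,0,1]]
  ]
}}

```text
time_s: 18.8
position: [0.5788, -0.2881, 0.1846]
tcp_rot: [[-0.972, -0.233, -0.0], [-0.233, 0.972, 0.001], [-0.0, 0.001, -1.0]]
force: [0.2, 0.4, -0.0]
opening: 0.007
```

```bash
python3 look.py 12; python3 - <<'E'
from rig import *
imaging.capture("scene");imaging.capture("side")
for c in("scene","side"):
  print(c,[(round(r["conf"],2),r["at"]) for r in mark_of(c,"bar")])
E
```

```text
18.9
scene [(0.96, [0.6536, -0.339, 0.0172]), (0.77, [0.5532, -0.1166, 0.0218])]
side [(0.9, [0.6539, -0.3415, 0.0173]), (0.65, [0.5561, -0.116, 0.0212])]
```

View pics/scene12.png

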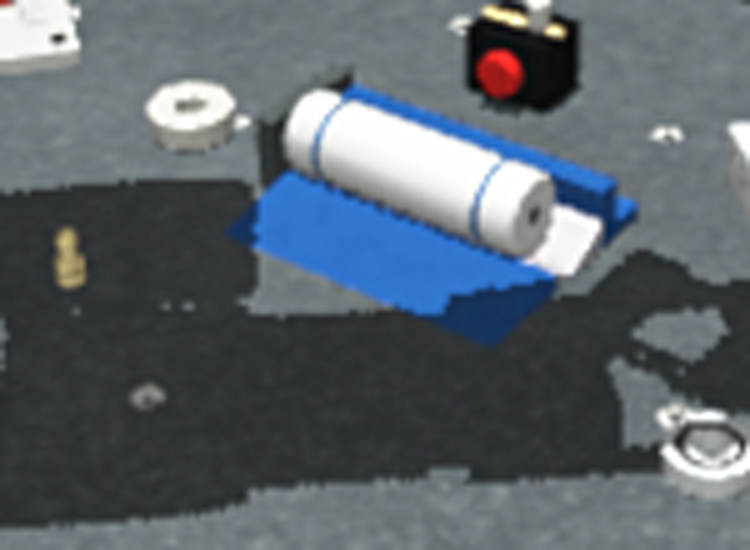

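View pics/side12.png

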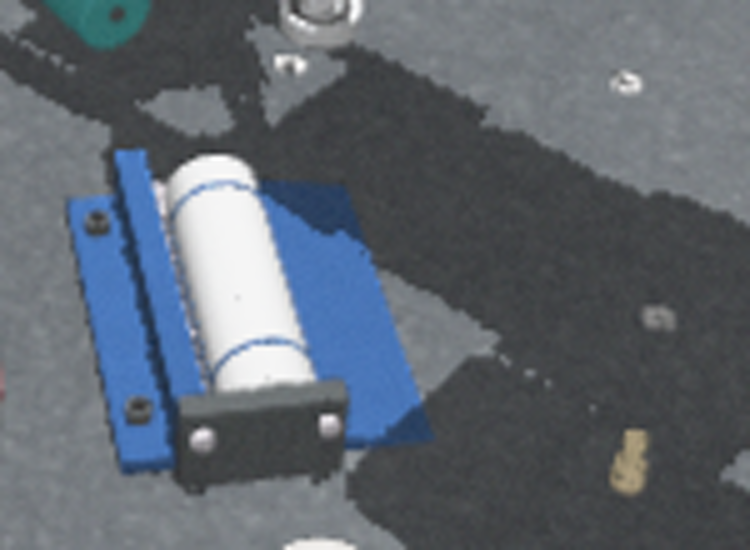

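```bash
python3 - <<'E'
import pickle
from h import *
D=pickle.load(open("D.pkl","rb"))
p=[.5531,-.1093,.2329]; c,s=np.cos(p[2]),np.sin(p[2])
w=unproj(D["scene"],np.array((534,213))/5+np.array((215,170))-.4,.023)[0]; d=w[:2]-p[:2]; print(c*d[0]+s*d[1],-s*d[0]+c*d[1])
from rig import bot
print(bot.hand_in())
E
```

```text
0.0011900245151193686 -0.06766271875873339
the job is handed in; nothing more can be done
None
```

The shaft blank is seated in the V-block groove with its end against the stop, and I've handed the job in at about 19 s.

I rolled it squarely along the plate and up the ramp with the two open fingers at about 30 mm/s. It dropped into the groove with its middle within about 0.5 mm of the groove line. I then closed the fingers and slid it about 33 mm along the groove by its open end. Finally I backed off and raised the arm clear.

**Last checks:**
- **Against the stop:** the push force rose from about 1.5 N of sliding friction to 7 N, and the arm stopped advancing.
- **Seated and at rest:** pictures taken after backing off show the shaft seated and in the same place as before. The tool force was back near zero.
- **Parts standing round about:** the ones visible in those pictures stand where they were. The gauge block was mostly out of view, and I did not re-measure any of them.

**Disagreement:** the free end measured at y = -67.7 mm along the groove, against the nominal -70 mm, and the network put the middle about 3 mm nearer the stop. Both are within calibration and detection error. They lie on the stop side, so they do not suggest a gap.

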